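# Lock the vial carousel with its pin

### The job

Lock the vial carousel for loading: take the round-headed locking pin (not the T-handled key) from its parking boss, turn the carousel, which has a knob on top, until the hole in its index plate lies under the hole of the bracket, and drive the pin down through both, past the spring catch, until its head sits on the bracket's bush. Leave the key in its boss and everything else where it stands.

Things in the scene. Friction and masses are not known exactly. Their poses are not given: they have to be found in the camera images.
- stand: The carousel's light grey square base, 264 x 264 x 20 mm, fixed to the bench. Origin: centre of its underside, on the carousel's vertical axis; x points to the back, away from the bracket at the front; y to the left, z up.
- bracket_hole (a point): Hole of the locking bracket, a steel C-clamp 36 mm wide at the front middle of the base. Point: centre of the upper mouth, in the top of a guide bush 25 mm across, 65 mm above the bench; z up, x towards the carousel's axis, 94 mm on. The vertical hole, 11.5 mm wide, passes bush and upper jaw (24 mm), 2 mm gap, index plate (8 mm), 1 mm gap, lower jaw and base, and ends 61 mm below the mouth.
- spring_catch (a point): On the bracket hole's axis, 40.5 mm below its mouth, in the lower jaw: a spring-loaded ball stands out into the hole here. A pin cannot pass it by its own weight (its head then stays about 12 to 17 mm above the bush); about 8 to 20 N of downward push drives it past.
- locking_pin: The loose locking pin, bright steel, 90 g: shank 10 mm thick, 57 mm long, the last 6 mm tapered to 5 mm; round knurled head 20 mm across, 20 mm tall. Origin: centre of the nose (lower end), z up to the head. It starts upright in one of the two parking bosses, head resting on the boss: lift it 60 mm to free it.
- pin_head (a point): On the pin's axis at the underside of its head, 57 mm above the nose, z up. Level with the bracket_hole point when the pin is fully home. With the pin stood in the bracket hole and the plate's hole elsewhere, the nose rests on the plate and this point is 31 mm higher; released, the pin drops by itself when the plate's hole comes under it.
- levelling_key: Bystander, stays in its boss: dark steel key for the base's levelling screws, 9 mm hexagonal shank, hub 16 mm wide, T-handle 64 mm long and 10 mm thick whose axis is 79 mm above the origin. It stands in the parking boss that the pin does not use. Origin: on the shank's axis, 57 mm below the hub; z up, x along the T-handle.
- left_boss (a point): Centre of the upper mouth of the left parking boss (seen from the robot), an aluminium post 29 mm across, top 65 mm above the bench, hole 11.5 mm wide and 61 mm deep, near the left end of the base's front edge.
- right_boss (a point): The same point of the right parking boss, 180 mm from the left one, near the right end of the base's front edge.
- knob_grip (a point): Fixed point on the carousel's vertical axis at the height to grip its black round fluted knob: 39 mm across, 32 mm tall, 112 to 144 mm above the bench, this point at 130 mm. The knob turns the whole carousel (index plate, tray, vials), stiffly (about 0.15 N m, stays where left), between stops.
- plate_axis (a point): Centre of the top of the aluminium index plate, 216 mm across, 39 mm above the bench. Its one hole, 12 mm wide in a flush dark bush of 20 mm, lies 94 mm from the axis; its angle is not reported: look for it, or feel for it with the pin stood in the bracket. It starts 20 to 66 degrees short: turning the knob anticlockwise (from above) brings it under the bracket; the stop comes 29 degrees past.
- tray_top (a point): Fixed point: centre of the top of the white vial tray, 140 mm across, 69 mm above the bench. Four vials stand fixed in it, within 66 mm of the axis, their tops 100 mm above the bench; they turn with the carousel.
- spare_vial: Bystander: a glass vial, 22 mm across and 60 mm tall, standing on the bench behind the work, to its left. Origin: centre of its foot.
- petri_dish: Bystander: a covered petri dish, 90 mm across and 16 mm tall, on the bench in front of the work, to its left. Origin: centre of its underside.
- dropper: Bystander: a brown dropper bottle, 33 mm across and 102 mm tall, standing on the bench behind the work, to its left. Origin: centre of its underside.

How it is judged:
At the end, for the whole second after the job is handed in: The pin stands upright (within 0.08 rad) through bracket, index plate and base, its head down on the bracket's bush (underside at most 2.5 mm above it, within 3 mm of the hole's axis), at rest; the key is still in its boss (within 8 mm of its start) (z of pin_head in the frame of bracket_hole below 0.0025 m and horizontal distance between pin_head and bracket_hole below 0.003 m and angle between locking_pin's own z axis and vertical below 0.08 rad and linear speed of locking_pin below 0.01 m/s and distance of levelling_key from where it was at the start of the episode below 0.008 m); the robot touches nothing.
It fails at once if the levelling key is lifted out of its boss (distance of levelling_key from where it was at the start of the episode above 0.02 m).
It fails at once if a bystander is pushed by more than 3 cm (distance of any of spare_vial, petri_dish, dropper from where it was at the start of the episode above 0.03 m).
It also fails if it takes over 64 s, if anything falls off the work surface, if the arm or the gripper's body presses on something with over 40 N, if the wrist force passes 120 N, or if a joint passes its speed limit or range.

### The arm

A 6-joint arm with a two-finger parallel gripper is mounted at the origin on a cart in front of the work surface, level with it; the furniture and walls round the work are solid. World frame = base frame: x ahead of the robot, y to its left, z up, the work surface at z = 0. Lengths are in m, angles in rad, forces in N, time in s.
With the tool pointing down it reaches from about 0.325 to 1 m from the base axis. Payload 5.1 kg.
Tool frame: the origin (TCP) lies midway between the tips of the shut fingers; the grasp point (between the pads) lies 19 mm behind it; z points along the fingers, y is the line along which they close (so a half turn about z gives the same grasp; the last joint's range is limited). The gripper opens to 85 mm and grips with 20 to 120 N. Pads are 22 mm wide; open, the fingers measure 114 mm over their backs; the gripper's body (76 mm by 85 mm) begins 54 mm behind the grasp point. The pads swing forward as they close: fully open they stand 13 mm farther back than shut.
Start: joints at [-1.244, 0.124, 1.65, -0, 1.367, -0.083], TCP at [0.259, -0.596, 0.231] pointing down, gripper open.
Joint ranges: [-2.61, 2.61], [-1.02, 2.33], [0.03, 2.71], [-1.35, 4.49], [0.32, 2.68], [-2.91, 2.91]. Speed limits (rad/s): [2.57, 2.57, 3.14, 3.14, 3.14, 3.14].

### API

Orientations are given as a rotation vector (axis times angle).
In Python, from cell import readout, snapshot, camera_model, workorder gives the robot as it stands.
- The arm moves only by the tool jog_arm, never from a script. Its arguments are lists of equal length, an entry for each row: "jaw": the opening, from 0 (shut) to 1 (fully open); "linear": the shift along the tool's x, y, z in cm, a list of three; "turn": the turn, a rotation vector about the tool's x, y, z in degrees, a list of three. A call has 1 to 12 rows; each row shifts and turns the commanded pose from where the row before left it, along the tool's axes as they then stand; what a row does not reach is not made up. A row lasts 1/10 s, in which the tool goes at most 50 mm and 8.59 degrees, less where a joint would pass 70% of its speed; a pose out of reach is approached as far as the arm can. A call is refused whole if a number of a shift passes 5 or a number of a turn 8.59, either way. A call with a gripper value outside its range is refused whole. The fingers move at their own pace and stop on an object; the grip force is fixed at half the most. Time passes only in rows, so rows that do not move let the fingers close. It gives the time, the measured TCP pose, the force, the opening and the grip force at its end, in the units of the state.
- readout.get_state(): the state, without advancing time (a new reading comes with each control period).
- snapshot(name): name is "scene" or "top" or "wrist"; returns (picture, depth): 384x512x3 uint8, red, green, blue; 384x512 float32, m along the optical axis (not along the pixel's ray), 0 where there is no reading.
- camera_model(name): a dict with "camera_matrix" (3x3 intrinsics, pixels), "origin" and "rotation" of the camera in the world. Camera axes: x right, y down, z forward; pixel columns grow to the right and rows downward; lengths in m; the calibration is good to about 2 mm. The wrist camera is an equidistant fisheye: a pixel r from the principal point sees the ray r / f radians off the axis. A picture is of the moment at which its call begins: read the wrist's pose just before it. camera_model takes no time and is no camera call; for the wrist camera it gives the pose at the moment of the call.
- workorder.sign_off(): hands the job in; it is judged then, once.
The state is a dict: "clock": time; "joints": joint angles; "dq": joint speeds; "joint_efforts": joint torques, N m; "ee_pos": TCP position; "tool_rot": TCP orientation; "force": force on the tool from outside, world axes, zero at the start; "ft_torque": the same for the moment, N m; "finger_gap": opening from 0.0 (shut) to 1.0 (fully open); "finger_force": force on a finger pad.
Only numpy, scipy, OpenCV 4.12 (cv2) and the standard library are available. Lean on these libraries where they do the work, as an engineer would, in place of code of your own. Each camera call takes 0.05 s, during which the arm holds its last target. There are 200 camera calls.

## Working session

There is one attempt and no reset: what is moved stays moved. The work goes in short steps, Python scripts to look and compute and a tool call to move; the robot and the scene stay as the last step left them, time stands still between calls to the robot, and variables do not carry over. Pictures are saved under pics/ and viewed, at most 12 in all, crops included, and the job is handed in when it is done.

Besides the shell and the picture viewer there is one more tool, called after "Emit:" as name(argument=value, ...), one argument or row to a line, values as JSON. jog_arm: Moves the arm, as the interface text tells. Its arguments: {"type":"object","properties":{"jaw":{"type":"array","items":{"type":"number"}},"linear":{"type":"array","items":{"type":"array","items":{"type":"number"}}},"turn":{"type":"array","items":{"type":"array","items":{"type":"number"}}}},"required":["jaw","linear","turn"]}

```bash
ls; mkdir -p pics
python3 - <<'E'
from cell import readout, snapshot, camera_model
import cv2, numpy as np
print(readout.get_state())
for n in("scene","top"):
    p,d=snapshot(n); cv2.imwrite(f"pics/{n}0.png",p[:,:,::-1]); np.save(f"{n}0.npy",d)
    print(n,camera_model(n))
print(camera_model("wrist"))
a=cv2.imread("pics/scene0.png");b=cv2.imread("pics/top0.png")
E
```

```text
pics
{'clock': 0.0, 'joints': array([-1.24357610e+00,  1.24530707e-01,  1.65165337e+00,  4.13757309e-05,
        1.36749569e+00, -8.26261570e-02]), 'dq': array([0.00067806, 0.00143436, 0.00180168, 0.00108314, 0.0010572 ,
       0.00096986]), 'joint_efforts': array([ 1.80380139e-04, -4.23615074e+01, -3.65451515e+01, -1.24500812e-04,
        6.93575072e-03, -1.59934919e-07]), 'ee_pos': array([ 0.25877913, -0.59561251,  0.23004864]), 'tool_rot': array([-3.07382955e+00, -6.38853386e-01,  3.36557154e-04]), 'force': array([ 0.33518875, -0.89821936,  0.5424813 ]), 'ft_torque': array([-0.0051447 , -0.00013858,  0.0021255 ]), 'finger_force': 0.0, 'finger_gap': 1.0023627052745565}
scene {'camera_matrix': array([[406.82860841,   0.        , 253.08424072],
       [  0.        , 406.82860841, 189.73181019],
       [  0.        ,   0.        ,   1.        ]]), 'origin': array([0.07383022, 0.44103181, 0.56452017]), 'rotation': array([-0.88259883,  2.32765546, -1.32146611])}
top {'camera_matrix': array([[359.03383954,   0.        , 256.40117737],
       [  0.        , 359.03383954, 191.69079591],
       [  0.        ,   0.        ,   1.        ]]), 'origin': array([ 0.46897144, -0.12886523,  0.96076871]), 'rotation': array([-2.15765675,  2.18746681, -0.12211012])}
{'camera_matrix': array([[297.31863964,   0.        , 256.873682  ],
       [  0.        , 297.31863964, 191.79293166],
       [  0.        ,   0.        ,   1.        ]]), 'origin': array([ 0.3312509 , -0.56469198,  0.3718707 ]), 'rotation': array([ 2.40023625, -1.57174451, -0.25097516])}
```

View pics/top0.png

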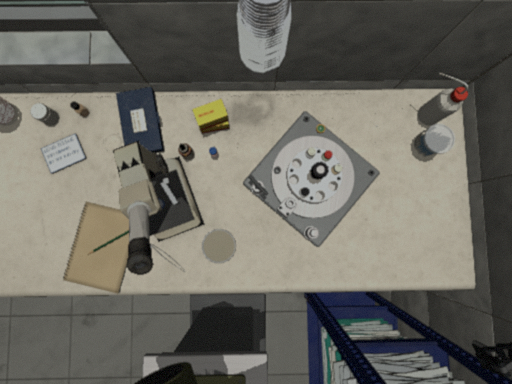

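View pics/scene0.png

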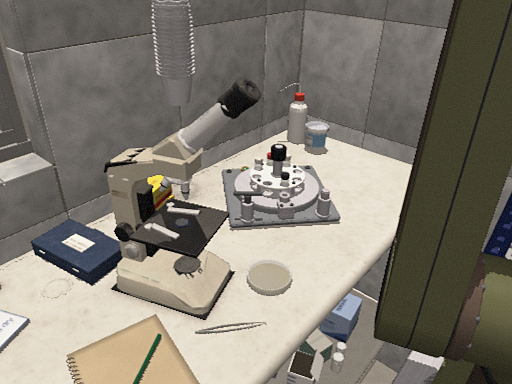

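The top view shows the base as a diamond with corners at (306,112), (379,172), (320,246) and (243,183). The key is at about (255,187), the bracket at about (288,205), the pin at about (311,233) and the knob at about (319,171). In the scene view the T-handle is at the left boss (247,205) and the pin is at the right one (324,205). Next I get rough positions.

```bash
cat > h.py <<'E'
import cv2, numpy as np
from scipy.spatial.transform import Rotation as R
from cell import readout, snapshot, camera_model
def ray(cm,u,v,fish=False):
    K=cm["camera_matrix"]; x=(u-K[0,2])/K[0,0]; y=(v-K[1,2])/K[1,1]
    if fish:
        t=np.hypot(x,y); s=np.sin(t)/t if t>1e-9 else 1; d=np.array([x*s,y*s,np.cos(t)])
    else: d=np.array([x,y,1.])
    return np.array(cm["origin"]), R.from_rotvec(cm["rotation"]).apply(d)
def onplane(cm,u,v,z,fish=False):
    o,d=ray(cm,u,v,fish); return o+d*(z-o[2])/d[2]
def tri(rs):
    A=np.zeros((3,3));b=np.zeros(3)
    for o,d in rs:
        d=d/np.linalg.norm(d);P=np.eye(3)-np.outer(d,d);A+=P;b+=P@o
    p=np.linalg.solve(A,b)
    return p,[np.linalg.norm(np.cross(p-o,d/np.linalg.norm(d))) for o,d in rs]
def project(cm,p,fish=False):
    K=cm["camera_matrix"]; c=R.from_rotvec(cm["rotation"]).inv().apply(np.asarray(p)-cm["origin"])
    if fish:
        r=np.hypot(c[0],c[1]); t=np.arctan2(r,c[2]); x,y=c[:2]/r*t
    else: x,y=c[:2]/c[2]
    return K[0,0]*x+K[0,2],K[1,1]*y+K[1,2]
E
python3 - <<'E'
from h import *
cm=camera_model("top"); d=np.load("top0.npy")
for n,u,v,z in [("c1",306,112,.02),("c2",379,172,.02),("c3",320,246,.02),("c4",243,183,.02),("key",255,187,.08),("br",288,205,.065),("pin",311,233,.085),("knob",319,171,.144)]:
    print(n,onplane(cm,u,v,z).round(4), d[v,u])
b=cv2.imread("pics/top0.png")[100:256,232:392]; cv2.imwrite("pics/c.png",cv2.resize(b,None,fx=3.75,fy=3.75,interpolation=cv2.INTER_CUBIC))
s=readout.get_state(); cm=camera_model("wrist")
Rt=R.from_rotvec(s["tool_rot"]); print(Rt.as_matrix().round(3)); print("cam in tool",Rt.inv().apply(cm["origin"]-s["ee_pos"]).round(4),(Rt.inv()*R.from_rotvec(cm["rotation"])).as_matrix().round(3))
E
```

```text
c1 [ 0.7809 -0.275   0.02  ] 0.97127724
c2 [ 0.6147 -0.4645  0.02  ] 0.95424676
c3 [ 0.4224 -0.3012  0.02  ] 0.95091665
c4 [ 0.59  -0.103  0.02 ] 0.95218515
key [ 0.5719 -0.1342  0.08  ] 0.9014798
br [ 0.5273 -0.2162  0.065 ] 0.899855
pin [ 0.4572 -0.2685  0.085 ] 0.87060726
knob [ 0.5996 -0.2818  0.144 ] 0.82405335
[[ 0.917  0.398 -0.001]
 [ 0.398 -0.917  0.002]
 [ 0.    -0.002 -1.   ]]
cam in tool [ 0.0789  0.0002 -0.1417] [[ 0.001 -0.951 -0.309]
 [ 1.     0.001  0.001]
 [-0.    -0.309  0.951]]
```

View pics/c.png

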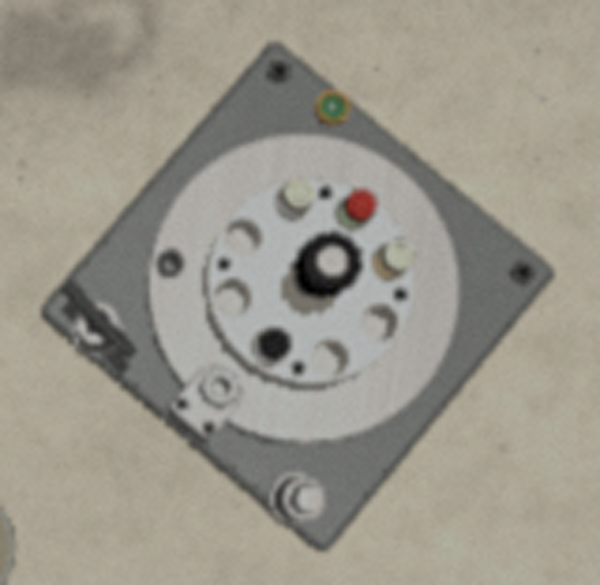

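The crop shows the plate hole as a dark bush at crop (170,263), the bracket bush at (219,387), the round pin head at (305,498) and the T-key at (95,325). I'll bring the wrist camera over the work.

Emit:
jog_arm(
  jaw=[1, 1, 1, 1, 1, 1, 1, 1, 1, 1, 1, 1],
  linear=[
    [3.9, -2.6, -0.2],
    [3.9, -2.6, -0.2],
    [3.9, -2.6, -0.2],
    [3.9, -2.6, -0.2],
    [3.9, -2.6, -0.2],
    [3.9, -2.6, -0.2],
    [3.9, -2.6, -0.2],
    [3.9, -2.6, -0.2],
    [3.9, -2.6, -0.2],
    [0, 0, 0],
    [0, 0, 0],
    [0, 0, 0],
  ],
  turn=[
    [0, 0, 0],
    [0, 0, 0],
    [0, 0, 0],
    [0, 0, 0],
    [0, 0, 0],
    [0, 0, 0],
    [0, 0, 0],
    [0, 0, 0],
    [0, 0, 0],
    [0, 0, 8.2],
    [0, 0, 8.2],
    [0, 0, 8.2],
  ],
)

```text
clock: 1.3
ee_pos: [0.4877, -0.2408, 0.2487]
tool_rot: [-3.141, 0.038, 0.001]
force: [-0.3, 0.1, -0.1]
finger_gap: 1.003
finger_force: 0.0
```

Emit:
jog_arm(
  jaw=[1, 1, 1, 1, 1, 1],
  linear=[
    [0, 0, 0],
    [0, 0, 0],
    [0, 0, 0],
    [0, 0, 0],
    [0, 0, 0],
    [0, 0, 0],
  ],
  turn=[
    [0, 0, 8.2],
    [0, 0, 8.2],
    [0, 0, 8.2],
    [0, 0, 8.2],
    [0, 0, 8.2],
    [0, 0, 0],
  ],
)

```text
clock: 1.9
ee_pos: [0.4874, -0.2415, 0.2487]
tool_rot: [-2.932, 1.128, 0.002]
force: [-0.5, -0.8, 0.5]
finger_gap: 0.998
finger_force: 0.0
```

```bash
cat > shot.py <<'E'
import sys,pickle; from h import *
n=sys.argv[1]; cm=camera_model("wrist"); p,d=snapshot("wrist"); cv2.imwrite(f"pics/{n}.png",p[:,:,::-1]); pickle.dump((cm,p,d),open(n+".pkl","wb"))
s=readout.get_state(); print(s["clock"],s["ee_pos"].round(4),"yaw",np.degrees(np.arctan2(*R.from_rotvec(s["tool_rot"]).as_matrix()[[1,0],0])).round(2),s["force"].round(1),s["joints"].round(2))
E
python3 shot.py w1
```

```text
1.95 [ 0.4874 -0.2416  0.2488] yaw -41.96 [-0.8  0.   0. ] [-0.56 -0.12  1.87  0.    1.4   1.74]
```

View pics/w1.png

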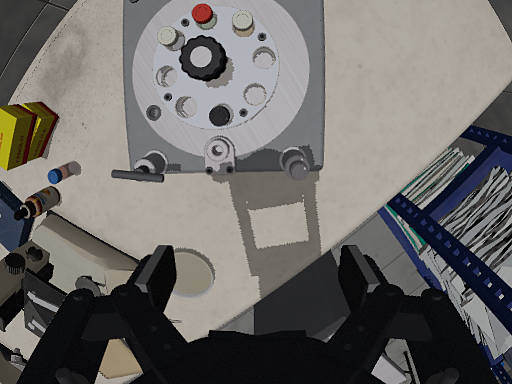

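This wrist view shows the knob at (203,58), the bracket bush at (218,150), the pin head at (298,162), the key at (150,165) and the plate hole at (154,113). A second, closer view will let me triangulate.

Emit:
jog_arm(
  jaw=[1, 1, 1, 1],
  linear=[
    [-2, 2.5, 2],
    [-2, 2.5, 2],
    [0, 0, 1],
    [0, 0, 0],
  ],
  turn=[
    [0, 0, 0],
    [0, 0, 0],
    [0, 0, 0],
    [0, 0, 0],
  ],
)

```text
clock: 2.35
ee_pos: [0.4233, -0.2514, 0.1973]
tool_rot: [-2.931, 1.127, 0.005]
force: [-0.0, 0.2, -0.2]
finger_gap: 0.999
finger_force: 0.0
```

```bash
python3 shot.py w2
python3 - <<'E'
from h import *
a=cv2.imread("pics/w1.png")[0:200,110:330]; b=cv2.imread("pics/w2.png")[0:200,60:310]
f=lambda i:cv2.resize(i,None,fx=3,fy=3,interpolation=cv2.INTER_CUBIC)
cv2.imwrite("pics/w1c.png",f(a));cv2.imwrite("pics/w2c.png",f(b))
E
```

```text
2.4 [ 0.4244 -0.2518  0.1989] yaw -42.05 [0.2 0.5 1.4] [-0.64 -0.21  2.03  0.    1.32  1.66]
```

View pics/w1c.png

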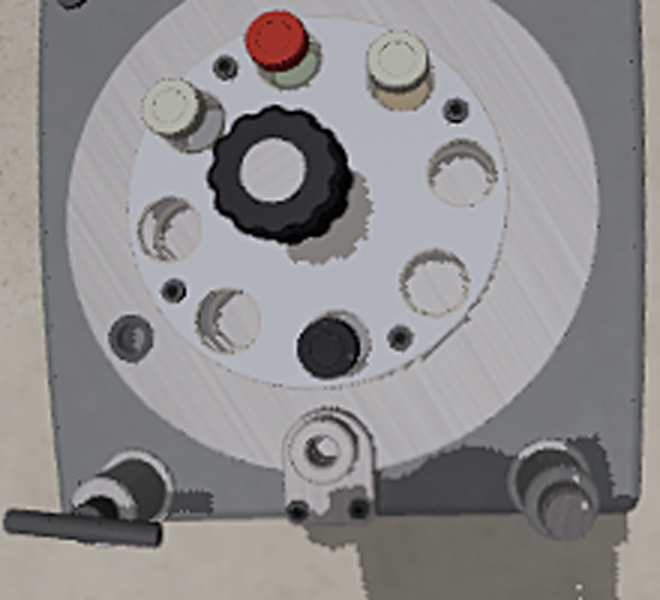

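View pics/w2c.png

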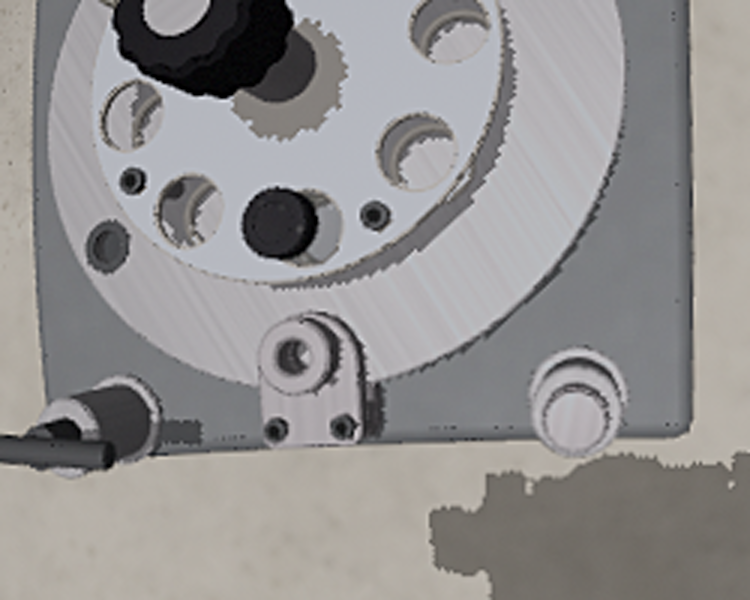

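Positions in w1c are: bush (322,449), pin top (566,509), plate hole (131,338), knob cap (274,171). In w2c they are: bush (294,355), pin top (578,419), plate hole (108,246). I'll triangulate those and fit the stand frame.

Run:
```python
from h import *
import pickle
c1,p1,d1=pickle.load(open("w1.pkl","rb"));c2,p2,d2=pickle.load(open("w2.pkl","rb"))
ct=camera_model("top")
F1=lambda u,v:ray(c1,(u+.5)/3-.5+110,(v+.5)/3-.5,True)
F2=lambda u,v:ray(c2,(u+.5)/3-.5+60,(v+.5)/3-.5,True)
T=lambda u,v:ray(ct,(u+.5)/3.75-.5+232,(v+.5)/3.75-.5+100)
pts={"bush":[F1(322,449),F2(294,355),T(220,387)],"pin":[F1(566,509),F2(578,419),T(307,499)],"hole":[F1(131,338),F2(108,246),T(170,263)],"knob":[F1(274,171),T(331,262)]}
zs={"bush":.065,"pin":.085,"hole":.039,"knob":.144}; est={}
pl=lambda r,z:(r[0]+r[1]*(z-r[0][2])/r[1][2])
for k,r in pts.items():
    p,e=tri(r[:2]); q=[pl(x,zs[k])[:2].round(4) for x in r]; est[k]=np.mean([x for x in q[:2 if k!="knob" else 1]],0)
    print(k,p.round(4),np.round(e,4),q)
def circ(m,z,cm,fish): pass
b,pn,h,kn=[est[k] for k in("bush","pin","hole","knob")]
print("bush-knob",np.linalg.norm(b-kn),"bush-pin",np.linalg.norm(b-pn),"hole-knob",np.linalg.norm(h-kn))
# joint fit: axis + stand yaw from bush (-.094,0), pin (-.094,-.09), knob (0,0)
from scipy.optimize import least_squares
M=np.array([[-.094,0],[-.094,-.09],[0,0]]);P=np.array([b,pn,kn])
def f(x):
    c,s=np.cos(x[2]),np.sin(x[2]);return (M@np.array([[c,s],[-s,c]])+x[:2]-P).ravel()
r=least_squares(f,[.602,-.286,-.73]); print(r.x[:2].round(4),np.degrees(r.x[2]),r.fun.reshape(-1,2).round(4))
A=r.x[:2];an=lambda v:np.degrees(np.arctan2(v[1],v[0]))
print("hole radius",np.linalg.norm(h-A),"turn needed",(180+np.degrees(r.x[2])-an(h-A)+180)%360-180)
for hh in pts["hole"]:
    q=pl(hh,.039)[:2]; print(np.linalg.norm(q-A),(180+np.degrees(r.x[2])-an(q-A)+180)%360-180)
```

```text
bush [ 0.5336 -0.2235  0.0613] [0.0002 0.0002] [array([ 0.5338, -0.2245]), array([ 0.5329, -0.2244]), array([ 0.5326, -0.222 ])]
pin [ 0.4566 -0.2768  0.0688] [0.0003 0.0003] [array([ 0.4612, -0.2781]), array([ 0.458 , -0.2782]), array([ 0.4578, -0.2746])]
hole [ 0.6209 -0.1928  0.038 ] [0.0001 0.0001] [array([ 0.6207, -0.193 ]), array([ 0.6205, -0.1932]), array([ 0.621 , -0.1921])]
knob [ 0.6042 -0.285   0.1388] [0.0002 0.0002] [array([ 0.6032, -0.2853]), array([ 0.6031, -0.284 ])]
bush-knob 0.09263770830498776 bush-pin 0.09122912089897611 hole-knob 0.09382750129892622
[ 0.5968 -0.2879] -46.93890234125958 [[-0.0008  0.0052]
 [ 0.0072 -0.0026]
 [-0.0064 -0.0026]]
hole radius 0.09778739308989597 turn needed 57.17398385943682
0.09790543103245272 57.21386136785162
0.09763612704335277 57.12783378556611
0.09883337414933197 57.27449641390504
```

The bosses sit about 19–21 mm further forward than the bush, so I drop the assumption that they share its line. The knob–bush line gives a stand yaw of about -41°. I'll check that against the base edges while moving above the pin.

Emit:
jog_arm(
  jaw=[0.6, 0.6, 0.6, 0.6],
  linear=[
    [4.2, -0.3, 2],
    [0, 0, 4],
    [0, 0, 2],
    [0, 0, 0],
  ],
  turn=[
    [0, 0, 0],
    [0, 0, 0],
    [0, 0, 0],
    [0, 0, 0],
  ],
)

```text
clock: 2.8
ee_pos: [0.4571, -0.2768, 0.1165]
tool_rot: [-2.931, 1.126, 0.009]
force: [0.9, -0.1, 0.1]
finger_gap: 0.6
finger_force: 0.0
```

```bash
python3 shot.py w3
python3 - <<'E'
from h import *
import pickle
c1,_,_=pickle.load(open("w1.pkl","rb"))
G=lambda u,v:onplane(c1,(u+.5)/3-.5+110,(v+.5)/3-.5,.02,True)[:2]
for a,b in [((200,515),(620,512)),((42,100),(62,500)),((641,60),(636,490))]:
    d=G(*a)-G(*b); print(np.degrees(np.arctan2(d[1],d[0])))
a=cv2.imread("pics/w3.png"); cv2.imwrite("pics/w3c.png",cv2.resize(a[90:290,110:370],None,fx=3,fy=3,interpolation=cv2.INTER_CUBIC))
c3=camera_model("wrist")
s=readout.get_state()
for n,p in [("tcp",s["ee_pos"]),("pin",[.458,-.278,.085]),("bush",[.533,-.2243,.065])]: print(n,np.round(project(c3,p,True),1))
E
```

```text
2.85 [ 0.4581 -0.2776  0.1189] yaw -42.03 [-0.   0.2 -0. ] [-0.65 -0.03  2.01  0.    1.17  1.66]
48.28947435822359
-41.58265849251602
-41.58084242608731
tcp [255.7 250.1]
pin [256.4 224.2]
bush [133.1 186.1]
```

View pics/w3c.png

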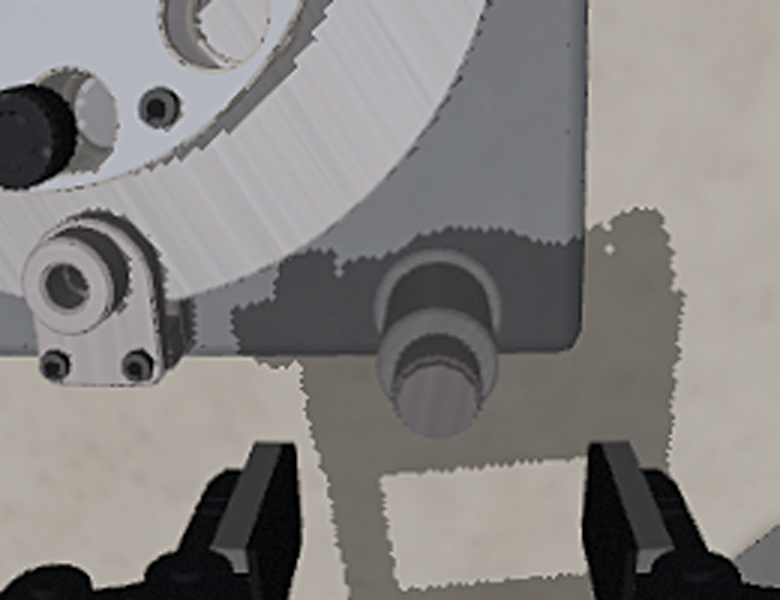

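w3c shows the pin's top circle at (438,397), the bush ring at (70,284) and the open fingers either side of the pin. Stand yaw is -41.6°.

Run:
```python
from h import *
import pickle
c3,_,_=pickle.load(open("w3.pkl","rb"));c1,_,_=pickle.load(open("w1.pkl","rb"));c2,_,_=pickle.load(open("w2.pkl","rb"))
g=lambda u,v:((u+.5)/3-.5+110,(v+.5)/3-.5+90)
c=np.radians(-41.6);S=np.array([[np.cos(c),np.sin(c)],[-np.sin(c),np.cos(c)]])
P=onplane(c3,*g(438,397),.085,True);B=onplane(c3,*g(70,284),.065,True)
print(P.round(4),B.round(4),"stand delta",S@(B-P)[:2])
K=onplane(c1,(274.5)/3-.5+110,171.5/3-.5,.144,True); print("knob from bush",S@(K-B)[:2], "from pin",S@(K-P)[:2])
rs=[ray(c2,578.5/3-.5+60,419.5/3-.5,True),ray(c3,*g(438,397),True)];print("tri pin",tri(rs))
rs=[ray(c2,294.5/3-.5+60,355.5/3-.5,True),ray(c3,*g(70,284),True)];print("tri bush",tri(rs))
s=readout.get_state();t=s["ee_pos"];Rt=R.from_rotvec(s["tool_rot"])
print("to pin tool",Rt.inv().apply(np.r_[P[:2],.068]-t))
```

```text
[ 0.4591 -0.2785  0.085 ] [ 0.5325 -0.2257  0.065 ] stand delta [0.01979619 0.08821547]
knob from bush [0.09244346 0.00230877] from pin [0.11223965 0.09052424]
tri pin (array([ 0.45785591, -0.27766012,  0.08161855]), [np.float64(0.0002711371290387395), np.float64(0.0002711371290387301)])
tri bush (array([ 0.53316961, -0.22354567,  0.06150579]), [np.float64(0.0003902961880771526), np.float64(0.000390296188076949)])
to pin tool [ 1.43756152e-03 -4.99664022e-05  5.08732033e-02]
```

Heights triangulate to 82 and 61.5 mm, against 85 and 65 in the text, which agrees within the calibration. I'll descend on the pin and close.

Emit:
jog_arm(
  jaw=[0.6, 0.6, 0.6, 0.6, 0, 0, 0, 0, 0, 0],
  linear=[
    [0.1, 0, 2],
    [0, 0, 2],
    [0, 0, 1],
    [0, 0, 0],
    [0, 0, 0],
    [0, 0, 0],
    [0, 0, 0],
    [0, 0, 0],
    [0, 0, 0],
    [0, 0, 0],
  ],
  turn=[
    [0, 0, -0.4],
    [0, 0, 0],
    [0, 0, 0],
    [0, 0, 0],
    [0, 0, 0],
    [0, 0, 0],
    [0, 0, 0],
    [0, 0, 0],
    [0, 0, 0],
    [0, 0, 0],
  ],
)

```text
clock: 3.85
ee_pos: [0.4597, -0.279, 0.0713]
tool_rot: [2.936, -1.119, 0.005]
force: [1.2, 2.3, 6.3]
finger_gap: 0.205
finger_force: 58.6
```

Emit:
jog_arm(
  jaw=[0, 0, 0, 0, 0, 0],
  linear=[
    [0, 0, -0.3],
    [0, 0, -1],
    [0, 0, -2],
    [0, 0, -2.2],
    [0, 0, -1.5],
    [0, 0, 0],
  ],
  turn=[
    [0, 0, 0],
    [0, 0, 0],
    [0, 0, 0],
    [0, 0, 0],
    [0, 0, 0],
    [0, 0, 0],
  ],
)

```text
clock: 4.45
ee_pos: [0.4594, -0.2797, 0.1419]
tool_rot: [2.934, -1.118, 0.006]
force: [-0.1, -0.5, -0.2]
finger_gap: 0.2
finger_force: 59.2
```

```bash
python3 shot.py w4; python3 -c "
import cv2
a=cv2.imread('pics/w4.png'); cv2.imwrite('pics/w4c.png',cv2.resize(a[90:290,110:370],None,fx=3,fy=3,interpolation=cv2.INTER_CUBIC))"
```

```text
4.5 [ 0.4586 -0.2791  0.1403] yaw -41.72 [ 0.2 -0.3 -1.5] [-0.65 -0.05  1.99 -0.    1.2   1.65]
```

View pics/w4c.png

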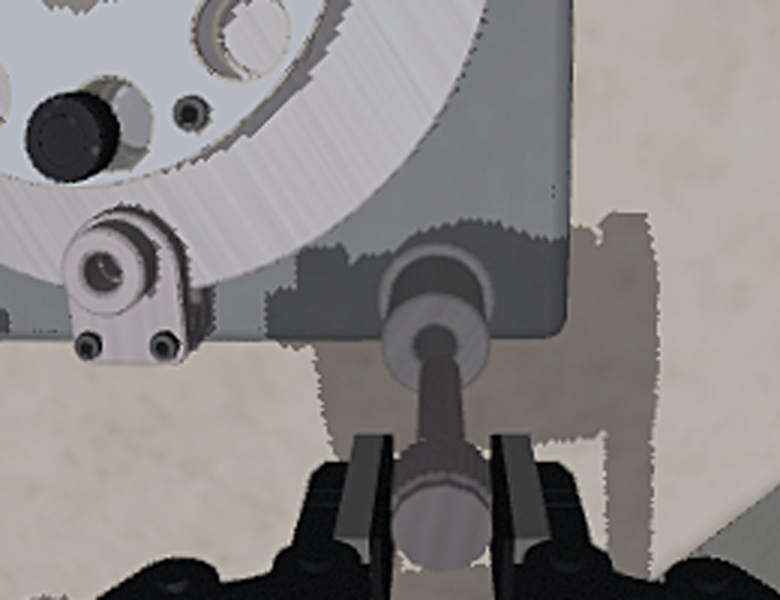

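The pin is held upright between the fingers with its nose just above the boss mouth at (435,344). The bush is at (104,267). I'll take the boss-to-bush delta at a common height from this one view.

Run:
```python
from h import *
import pickle
c4,_,_=pickle.load(open("w4.pkl","rb"))
g=lambda u,v:((u+.5)/3-.5+110,(v+.5)/3-.5+90)
c=np.radians(-41.6);S=np.array([[np.cos(c),np.sin(c)],[-np.sin(c),np.cos(c)]])
P=onplane(c4,*g(435,344),.065,True);B=onplane(c4,*g(104,267),.065,True)
print(P,B,S@(B-P)[:2],np.linalg.norm(B-P))
P=onplane(c4,*g(435,344),.0615,True);B=onplane(c4,*g(104,267),.0615,True)
print(S@(B-P)[:2])
```

```text
[ 0.45877555 -0.27771046  0.065     ] [ 0.53352556 -0.22581675  0.065     ] [0.02144432 0.08843451] 0.09099737375070156
[0.02178702 0.08984779]
```

Emit:
jog_arm(
  jaw=[0, 0, 0, 0, 0, 0],
  linear=[
    [0.5, -3, -0.5],
    [0.8, -3, 0],
    [0.8, -3, 0],
    [0, 0, 0],
    [0, 0, 0.3],
    [0, 0, 0],
  ],
  turn=[
    [0, 0, 0],
    [0, 0, 0],
    [0, 0, 0],
    [0, 0, 0],
    [0, 0, 0],
    [0, 0, 0],
  ],
)

```text
clock: 5.1
ee_pos: [0.5324, -0.2253, 0.1394]
tool_rot: [2.935, -1.119, -0.005]
force: [-0.9, 0.5, -0.7]
finger_gap: 0.2
finger_force: 59.3
```

```bash
python3 shot.py w5; python3 -c "
import cv2
a=cv2.imread('pics/w5.png'); cv2.imwrite('pics/w5c.png',cv2.resize(a[150:290,190:330],None,fx=4,fy=4,interpolation=cv2.INTER_CUBIC))"
```

```text
5.15 [ 0.5325 -0.2255  0.1399] yaw -41.77 [-1.  -0.1 -0.2] [-0.49  0.04  1.89 -0.    1.21  1.81]
```

View pics/w5c.png

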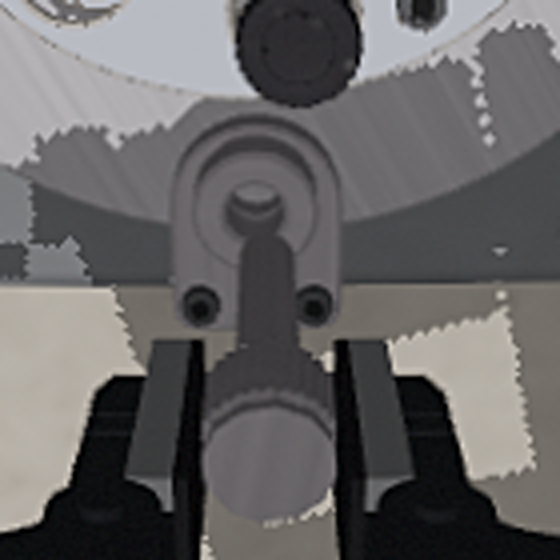

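The nose at crop (268,236) sits below and right of the bush hole at (255,206), so the arm stopped slightly short. I'll measure the offset.

Run:
```python
from h import *
import pickle
c=np.radians(-41.7);S=np.array([[np.cos(c),np.sin(c)],[-np.sin(c),np.cos(c)]])
c5,_,_=pickle.load(open("w5.pkl","rb"));c4,_,_=pickle.load(open("w4.pkl","rb"))
g5=lambda u,v:((u+.5)/4-.5+190,(v+.5)/4-.5+150); g4=lambda u,v:((u+.5)/3-.5+110,(v+.5)/3-.5+90)
for nz in (.0735,.0765):
    B=onplane(c5,*g5(255,206),.065,True);N=onplane(c5,*g5(267,233),nz,True)
    B4=onplane(c4,*g4(435,344),.065,True);N4=onplane(c4,*g4(438,350),nz,True)
    print("w5 bush-nose(far edge)",S@(B-N)[:2],"w4",S@(B4-N4)[:2],B,N)
x=[readout.get_state()["ee_pos"] for _ in range(5)];print(np.array(x).round(4))
```

```text
w5 bush-nose(far edge) [0.00228426 0.00232381] w4 [-0.00151242  0.00081885] [ 0.53465848 -0.2246876   0.065     ] [ 0.53140709 -0.22490309  0.0735    ]
w5 bush-nose(far edge) [0.00111512 0.0023262 ] w4 [-0.00263752  0.00083121] [ 0.53465848 -0.2246876   0.065     ] [ 0.53227843 -0.22568262  0.0765    ]
[[ 0.5325 -0.2255  0.1399]
 [ 0.5325 -0.2255  0.1399]
 [ 0.5325 -0.2255  0.1399]
 [ 0.5325 -0.2255  0.1399]
 [ 0.5325 -0.2255  0.1399]]
```

Emit:
jog_arm(
  jaw=[0, 0, 0, 0, 0, 0],
  linear=[
    [0.3, -0.17, 0],
    [0, 0, 0],
    [0, 0, 0.8],
    [0, 0, 0.4],
    [0, 0, 0.3],
    [0, 0, 0],
  ],
  turn=[
    [0, 0, 0],
    [0, 0, 0],
    [0, 0, 0],
    [0, 0, 0],
    [0, 0, 0],
    [0, 0, 0],
  ],
)

```text
clock: 5.75
ee_pos: [0.5367, -0.2259, 0.1253]
tool_rot: [-2.935, 1.119, 0.003]
force: [0.5, -0.8, -1.2]
finger_gap: 0.202
finger_force: 59.3
```

Emit:
jog_arm(
  jaw=[0, 0, 0, 0],
  linear=[
    [0, 0, 0.4],
    [0, 0, 0.4],
    [0, 0, 0],
    [0, 0, 0],
  ],
  turn=[
    [0, 0, 0],
    [0, 0, 0],
    [0, 0, 0],
    [0, 0, 0],
  ],
)

```text
clock: 6.15
ee_pos: [0.5369, -0.2259, 0.1178]
tool_rot: [-2.936, 1.119, 0.002]
force: [-1.8, 0.5, -1.5]
finger_gap: 0.204
finger_force: 59.3
```

Emit:
jog_arm(
  jaw=[0, 0, 0, 0],
  linear=[
    [0, 0, 0.4],
    [0, 0, 0.4],
    [0, 0, 0.4],
    [0, 0, 0],
  ],
  turn=[
    [0, 0, 0],
    [0, 0, 0],
    [0, 0, 0],
    [0, 0, 0],
  ],
)

```text
clock: 6.55
ee_pos: [0.5368, -0.2257, 0.1052]
tool_rot: [-2.935, 1.119, 0.002]
force: [-1.7, 0.4, -1.5]
finger_gap: 0.201
finger_force: 59.3
```

The pin is standing in the bracket with no vertical load. I'll release it and move to the knob.

Emit:
jog_arm(
  jaw=[0.45, 0.45, 0.45, 0.45, 0.6, 0.7, 0.7, 0.7, 0.7, 0.7],
  linear=[
    [0, 0, 0],
    [0, 0, 0],
    [0, 0, 0],
    [0, 0, -2],
    [0, 0, -4],
    [0, 0, -2.5],
    [4.6, 0, 0],
    [4.5, 0, 0],
    [0, 0, 0],
    [0, 0, 0],
  ],
  turn=[
    [0, 0, 0],
    [0, 0, 0],
    [0, 0, 0],
    [0, 0, 0],
    [0, 0, 0],
    [0, 0, 0],
    [0, 0, 0],
    [0, 0, 0],
    [0, 0, 0],
    [0, 0, 0],
  ],
)

```text
clock: 7.55
ee_pos: [0.6055, -0.2872, 0.1906]
tool_rot: [-2.935, 1.119, 0.002]
force: [-0.4, 0.6, 0.5]
finger_gap: 0.703
finger_force: 0.0
```

```bash
cat > sc.py <<'E'
import sys; from h import *
n=sys.argv[1]; cm=camera_model("scene"); p,d=snapshot("scene"); cv2.imwrite(f"pics/{n}.png",p[:,:,::-1])
s=readout.get_state(); print(s["clock"],s["ee_pos"].round(4),s["force"].round(1),s["ft_torque"].round(2),s["joints"].round(2))
# height map round bracket: max z of points within 13 mm of bush axis
K=cm["camera_matrix"];v,u=np.mgrid[0:384,0:512]
X=np.stack([(u-K[0,2])/K[0,0]*d,(v-K[1,2])/K[1,1]*d,d],-1).reshape(-1,3)
X=R.from_rotvec(cm["rotation"]).apply(X)+cm["origin"]
m=(np.hypot(X[:,0]-.5355,X[:,1]+.225)<.014)&(d.ravel()>0)&(X[:,2]<.16)
z=np.sort(X[m,2]);print("pin top z",z[-6:].round(4),m.sum())
i=np.flatnonzero(m);u0,v0=int(u.ravel()[i].mean()),int(v.ravel()[i].mean());print(u0,v0)
c=cv2.imread(f"pics/{n}.png")[v0-60:v0+40,u0-60:u0+60]; cv2.imwrite(f"pics/{n}c.png",cv2.resize(c,None,fx=4,fy=4,interpolation=cv2.INTER_CUBIC))
E
python3 sc.py s1; python3 shot.py w6
```

```text
7.6 [ 0.6051 -0.2866  0.191 ] [ 0.1  0.2 -0.8] [ 0.05 -0.01 -0.01] [-0.52  0.19  1.64  0.    1.31  1.78]
pin top z [0.1168 0.1169 0.117  0.1171 0.1172 0.1173] 191
285 186
7.65 [ 0.6049 -0.2863  0.1914] yaw -41.71 [ 0.3 -0.1  0.9] [-0.52  0.19  1.64  0.    1.31  1.78]
```

View pics/s1c.png

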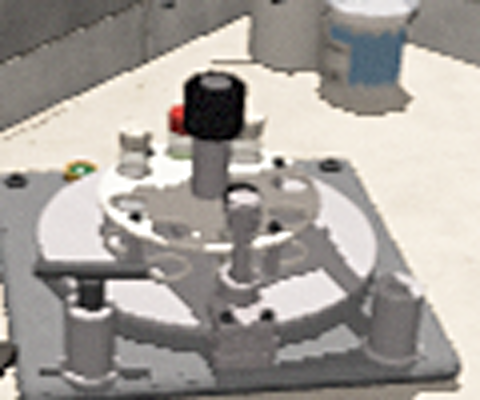

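The pin stands upright in the bracket with its top at 117 mm, as expected. Next I grip the knob.

Emit:
jog_arm(
  jaw=[0.7, 0.7, 0.7, 0.7, 0, 0, 0, 0, 0],
  linear=[
    [0, 0, 3],
    [0, 0, 3],
    [0, 0, 1.9],
    [0, 0, 0],
    [0, 0, 0],
    [0, 0, 0],
    [0, 0, 0],
    [0, 0, 0],
    [0, 0, 0],
  ],
  turn=[
    [0, 0, 0],
    [0, 0, 0],
    [0, 0, 0],
    [0, 0, 0],
    [0, 0, 0],
    [0, 0, 0],
    [0, 0, 0],
    [0, 0, 0],
    [0, 0, 0],
  ],
)

```text
clock: 8.55
ee_pos: [0.6061, -0.2865, 0.1147]
tool_rot: [-2.935, 1.118, -0.003]
force: [-2.3, 4.4, 5.4]
finger_gap: 0.431
finger_force: 61.4
```

Emit:
jog_arm(
  jaw=[0, 0, 0, 0, 0],
  linear=[
    [0, 0, 0],
    [0, 0, 0],
    [0, 0, 0],
    [0, 0, 0],
    [0, 0, 0],
  ],
  turn=[
    [0, 0, -5],
    [0, 0, -5],
    [0, 0, -5],
    [0, 0, -5],
    [0, 0, 0],
  ],
)

```text
clock: 9.05
ee_pos: [0.6065, -0.2857, 0.1147]
tool_rot: [-3.084, 0.589, -0.004]
force: [-0.8, 6.3, 6.5]
finger_gap: 0.424
finger_force: 61.5
```

```bash
python3 shot.py w7;python3 sc.py s2
```

```text
9.1 [ 0.6065 -0.2857  0.1147] yaw -21.67 [-0.4  6.8  5.9] [-0.52  0.26  1.7   0.    1.18  1.43]
9.15 [ 0.6065 -0.2857  0.1147] [-1.1  7.   6.6] [1.05 0.15 0.14] [-0.52  0.26  1.7   0.    1.18  1.43]
pin top z [0.1166 0.1167 0.1168 0.1175 0.1177 0.1179] 160
284 186
```

Emit:
jog_arm(
  jaw=[0, 0, 0, 0, 0, 0, 0, 0],
  linear=[
    [0, 0, 0],
    [0, 0, 0],
    [0, 0, 0],
    [0, 0, 0],
    [0, 0, 0],
    [0, 0, 0],
    [0, 0, 0],
    [0, 0, 0],
  ],
  turn=[
    [0, 0, -5],
    [0, 0, -5],
    [0, 0, -5],
    [0, 0, -5],
    [0, 0, -5],
    [0, 0, -5],
    [0, 0, -3],
    [0, 0, 0],
  ],
)

```text
clock: 9.95
ee_pos: [0.6066, -0.2843, 0.1147]
tool_rot: [-3.123, -0.311, -0.005]
force: [-1.5, 10.5, 7.8]
finger_gap: 0.423
finger_force: 61.7
```

```bash
python3 shot.py w8;python3 sc.py s3
```

```text
10.0 [ 0.6067 -0.2843  0.1147] yaw 11.34 [-0.1 10.7  7.4] [-0.52  0.26  1.7   0.    1.18  0.85]
10.05 [ 0.6066 -0.2843  0.1147] [-0.3 10.8  7.7] [1.6  0.11 0.11] [-0.52  0.26  1.7   0.    1.18  0.85]
pin top z [0.1163 0.1164 0.1166 0.1167 0.1169 0.1169] 158
284 187
```

Emit:
jog_arm(
  jaw=[0, 0, 0, 0, 0, 0],
  linear=[
    [0, 0, 0],
    [0, 0, 0],
    [0, 0, 0],
    [0, 0, 0],
    [0, 0, 0],
    [0, 0, 0],
  ],
  turn=[
    [0, 0, -1],
    [0, 0, -0.5],
    [0, 0, -0.5],
    [0, 0, -0.5],
    [0, 0, -0.5],
    [0, 0, 0],
  ],
)

```text
clock: 10.65
ee_pos: [0.6066, -0.2842, 0.1148]
tool_rot: [-3.114, -0.39, -0.005]
force: [-1.5, 12.1, 7.2]
finger_gap: 0.428
finger_force: 61.7
```

```bash
python3 sc.py s4
```

```text
10.7 [ 0.6066 -0.2842  0.1147] [-0.8 11.5  7.6] [ 1.57  0.15 -0.12] [-0.52  0.26  1.7   0.    1.18  0.8 ]
pin top z [0.1167 0.117  0.1171 0.1171 0.1175 0.1179] 154
284 187
```

Emit:
jog_arm(
  jaw=[0, 0, 0, 0, 0],
  linear=[
    [0, 0, 0],
    [0, 0, 0],
    [0, 0, 0],
    [0, 0, 0],
    [0, 0, 0],
  ],
  turn=[
    [0, 0, -0.5],
    [0, 0, -0.5],
    [0, 0, -0.5],
    [0, 0, 0],
    [0, 0, 0],
  ],
)

```text
clock: 11.2
ee_pos: [0.6066, -0.2841, 0.1147]
tool_rot: [-3.108, -0.431, -0.005]
force: [-1.1, 11.6, 7.5]
finger_gap: 0.428
finger_force: 61.7
```

```bash
python3 sc.py s5
```

```text
11.25 [ 0.6066 -0.2842  0.1147] [-2.5 12.1  7.8] [ 1.67  0.24 -0.04] [-0.52  0.26  1.7   0.01  1.18  0.77]
pin top z [0.1165 0.1165 0.117  0.117  0.117  0.1177] 169
284 187
```

Emit:
jog_arm(
  jaw=[0, 0, 0, 0, 0],
  linear=[
    [0, 0, 0],
    [0, 0, 0],
    [0, 0, 0],
    [0, 0, 0],
    [0, 0, 0],
  ],
  turn=[
    [0, 0, -0.5],
    [0, 0, -0.5],
    [0, 0, -0.5],
    [0, 0, 0],
    [0, 0, 0],
  ],
)

```text
clock: 11.75
ee_pos: [0.6066, -0.2841, 0.1147]
tool_rot: [-3.102, -0.472, -0.005]
force: [-1.6, 11.8, 7.9]
finger_gap: 0.429
finger_force: 61.7
```

```bash
python3 sc.py s6; python3 shot.py w9
```

```text
11.8 [ 0.6066 -0.2841  0.1147] [-1.4 13.   7.3] [ 1.74  0.15 -0.06] [-0.52  0.26  1.7   0.01  1.18  0.75]
pin top z [0.0977 0.0978 0.0979 0.0982 0.0982 0.099 ] 144
285 189
11.85 [ 0.6066 -0.284   0.1147] yaw 17.3 [-1.1 11.7  7.5] [-0.52  0.26  1.7   0.01  1.18  0.75]
```

The pin dropped to about 98 mm, so its head is 13 mm above the bush and it sits on the catch with the holes aligned. I'll let go of the knob, shut the fingers and go above the pin.

Emit:
jog_arm(
  jaw=[0.7, 0.7, 0.7, 0.7, 0.7, 0.7, 0, 0, 0, 0],
  linear=[
    [0, 0, 0],
    [0, 0, 0],
    [0, 0, 0],
    [0, 0, -3],
    [0, 0, -4],
    [-1, -1.6, -1],
    [-2, -3, 0],
    [-2, -3, 0],
    [0, 0, 0],
    [0, 0, 0],
  ],
  turn=[
    [0, 0, 0],
    [0, 0, 0],
    [0, 0, 0],
    [0, 0, 0],
    [0, 0, 0],
    [0, 0, 0],
    [0, 0, 0],
    [0, 0, 0],
    [0, 0, 0],
    [0, 0, 0],
  ],
)

```text
clock: 12.85
ee_pos: [0.5347, -0.2292, 0.1926]
tool_rot: [3.105, 0.472, 0.001]
force: [0.5, 0.6, 0.2]
finger_gap: 0.019
finger_force: 0.0
```

```bash
python3 sc.py s7
python3 - <<'E'
from h import *
s=readout.get_state();print(R.from_rotvec(s["tool_rot"]).inv().apply(np.array([.536,-.2252,.099])-s["ee_pos"]).round(4))
E
```

```text
12.9 [ 0.5353 -0.2296  0.1928] [-0.9  0.1  0.2] [-0.07  0.02 -0.01] [-0.5   0.    1.84 -0.    1.29  0.77]
pin top z [0.0974 0.0974 0.0978 0.0978 0.098  0.0982] 149
285 190
[ 0.0019 -0.0042  0.0938]
```

Now centre over the head and go down to just above it, then press gently.

Emit:
jog_arm(
  jaw=[0, 0, 0, 0, 0, 0, 0],
  linear=[
    [0.2, -0.4, 3],
    [0, 0, 3],
    [0, 0, 2.5],
    [0, 0, 0.4],
    [0, 0, 0.4],
    [0, 0, 0.2],
    [0, 0, 0],
  ],
  turn=[
    [0, 0, 0],
    [0, 0, 0],
    [0, 0, 0],
    [0, 0, 0],
    [0, 0, 0],
    [0, 0, 0],
    [0, 0, 0],
  ],
)

```text
clock: 13.6
ee_pos: [0.5366, -0.2252, 0.0987]
tool_rot: [3.105, 0.472, 0.003]
force: [0.5, -0.1, 1.0]
finger_gap: -0.003
finger_force: 0.0
```

Emit:
jog_arm(
  jaw=[0, 0, 0, 0],
  linear=[
    [0, 0, 0.2],
    [0, 0, 0.2],
    [0, 0, 0.2],
    [0, 0, 0],
  ],
  turn=[
    [0, 0, 0],
    [0, 0, 0],
    [0, 0, 0],
    [0, 0, 0],
  ],
)

```text
clock: 14.0
ee_pos: [0.5367, -0.2249, 0.0929]
tool_rot: [3.104, 0.472, 0.004]
force: [0.2, 1.3, 4.2]
finger_gap: -0.0
finger_force: 1.7
```

Emit:
jog_arm(
  jaw=[0, 0, 0, 0, 0],
  linear=[
    [0, 0, 0.3],
    [0, 0, 0.2],
    [0, 0, 0.2],
    [0, 0, 0.1],
    [0, 0, 0],
  ],
  turn=[
    [0, 0, 0],
    [0, 0, 0],
    [0, 0, 0],
    [0, 0, 0],
    [0, 0, 0],
  ],
)

```text
clock: 14.5
ee_pos: [0.5371, -0.225, 0.0852]
tool_rot: [3.104, 0.472, 0.005]
force: [0.8, 1.1, 5.7]
finger_gap: 0.003
finger_force: 2.9
```

```bash
python3 sc.py s8
```

```text
14.55 [ 0.5371 -0.225   0.0852] [-0.2  1.4  5.3] [ 0.18 -0.13  0.04] [-0.49  0.11  1.93  0.    1.1   0.78]
pin top z [0.1373 0.139  0.1396 0.1422 0.1523 0.1546] 231
285 184
```

Emit:
jog_arm(
  jaw=[0, 0, 0, 0],
  linear=[
    [0, 0, 0.1],
    [0, 0, 0.1],
    [0, 0, 0.1],
    [0, 0, 0],
  ],
  turn=[
    [0, 0, 0],
    [0, 0, 0],
    [0, 0, 0],
    [0, 0, 0],
  ],
)

```text
clock: 14.95
ee_pos: [0.5377, -0.2251, 0.0849]
tool_rot: [3.104, 0.472, 0.006]
force: [-4.2, 4.2, 18.2]
finger_gap: -0.001
finger_force: 9.1
```

A hard stop at 84.9 mm means the pin is home. I'll retreat and verify.

Emit:
jog_arm(
  jaw=[0, 0, 0, 0, 0, 0],
  linear=[
    [0, 0, -0.5],
    [0, 0, -3],
    [0, 0, -4],
    [0, 0, -4],
    [0, 0, 0],
    [0, 0, 0],
  ],
  turn=[
    [0, 0, 0],
    [0, 0, 0],
    [0, 0, 0],
    [0, 0, 0],
    [0, 0, 0],
    [0, 0, 0],
  ],
)

```text
clock: 15.55
ee_pos: [0.536, -0.2248, 0.1964]
tool_rot: [3.104, 0.472, 0.003]
force: [-0.4, -0.9, -0.6]
finger_gap: 0.0
finger_force: 0.0
```

```bash
python3 sc.py s9
```

```text
15.6 [ 0.5351 -0.2244  0.1945] [-0.5 -0.  -0.3] [0.08 0.03 0.  ] [-0.49 -0.    1.85 -0.    1.3   0.78]
pin top z [0.0855 0.0856 0.0859 0.086  0.086  0.0871] 115
284 192
```

View pics/s9c.png

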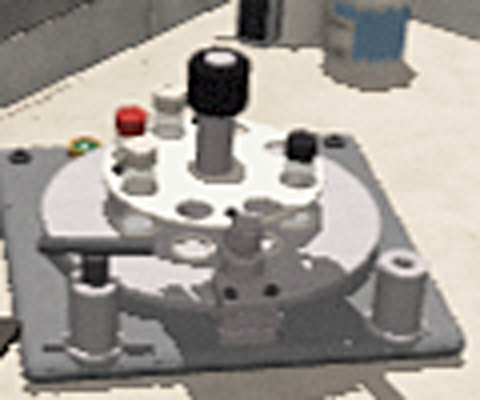

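The pin head sits on the bush at (243,235) with its top at 85–86 mm. The key is in its boss at (95,270) and the right boss is empty. I'll hand in the job.

```bash
python3 -c "
from cell import workorder
print(workorder.sign_off())"
```

```text
the job is handed in; nothing more can be done
None
```

The job is handed in: the pin is through the bracket, index plate and base, with its head down on the bush (top at about 86 mm, against 85 mm when fully home). The key is still in its boss, the arm is clear, and it took about 16 s; the sign-off gave no verdict.

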